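# Close a spinner's guard hood into its interlock switch and start it

### The job

Put the clear yellow-edged guard hood over the rotor of the tube spinner and slide it straight along until its steel tongue is fully home in the slot of the red interlock switch. Only then press the green start button fully down and let go. Leave the tube rack, the blue-capped bottle and the cream-lidded jar standing where they are.

Things in the scene. Friction and masses are not known exactly. Their poses are not given: they have to be found in the camera images.
- spinner: White low bench machine, fixed. Origin: under its centre line; x along it towards the red switch, z up. Body x -125 to 145, y +-65 mm, flat top z = 30 mm. Aluminium rotor with coloured tube caps (radius 32) on top at x = -9, y = 0, up to z = 72 mm. Red-black interlock switch on top at x 85 to 135, 60 mm wide, up to z = 78 mm.
- slot_mouth (a point): Centre of the slot's mouth in the switch face that looks to the spinner's -x (spinner x = 85, y = 0, z = 50 mm); axes as the spinner. The slot is horizontal, 34 mm wide (y), 7 mm high (z), 42 mm deep (to +x), with no spring or latch.
- hood: Loose guard hood, 0.2 to 0.45 kg: clear box, yellow edges, open underneath only, 140 x 100 x 60 mm, walls 4 mm (inside 132 x 92 x 56 mm high). Origin: centre of its open underside; x towards the tongue, z up. On top a yellow grip ridge 18 mm thick (x +-9), 70 mm long (y), z 60 to 94 mm. Flat steel tongue on the front face.
- tongue_tip (a point): Middle of the tongue's tip (hood x = 107, y = 0, z = 20 mm; axes as the hood). Tongue 30 wide, 4 thick, z 18 to 22 mm, round end, sticks 35 mm out of a black bracket whose face is at hood x = 72 mm. Hood standing on the spinner's top: tongue level with the slot; fully home the bracket meets the switch face. Tip 10 mm before the mouth: the hood still clears the rotor by 11 mm.
- hood_grip (a point): Good gripping point in the middle of the yellow ridge, hood x = 0, y = 0, z = 84 mm (10 mm under the ridge's top); axes as the hood. Grip across its 18 mm thickness (along hood x).
- control_box: Grey fixed control box 80 x 80 x 36 mm, origin centre of its underside, green button in the middle of its top.
- start_button_top (a point): Centre of the top of the green start button (radius 16 mm); it is pressed straight down.
- start_button (a joint): Travel of the green button in m: 0 = up, 0.006 = fully down (about 5 N); a spring returns it. It counts as pressed beyond 0.004.
- tube_rack: Turquoise rack with six capped tubes, 56 x 170 x 84 mm, loose; origin centre of underside. To be left alone.
- reagent_bottle: White bottle with a blue cap, diameter 62 mm, height 137 mm, loose; origin centre of underside. To be left alone.
- jar: White jar with a cream lid, diameter 64 mm, height 100 mm, loose; origin centre of underside. To be left alone.
Not all that is in view belongs to the job. Leave any turquoise look-alike of the control_box alone.

How it is judged:
By the outcome, as a careful person would: the job done as asked, in the order asked, and still so for the second after the job is handed in, with the robot touching nothing.
It also fails if it takes over 48 s, if anything falls off the work surface, if the arm or the gripper's body presses on something with over 40 N, if the wrist force passes 120 N, or if a joint passes its speed limit or range.

### The arm

A 7-joint arm with a two-finger parallel gripper is mounted at the origin on a cart in front of the work surface, level with it; the furniture and walls round the work are solid. World frame = base frame: x ahead of the robot, y to its left, z up, the work surface at z = 0. Lengths are in mm, angles in rad, forces in N, time in s.
With the tool pointing down it reaches from about 400 to 925 mm from the base axis. Payload 4.1 kg.
Tool frame: the origin (TCP) lies between the finger pads; the fingertips stand 22 mm ahead of it and the grasp point (between the pads) lies 3 mm ahead of it; z points along the fingers, x is the direction in which the jaws open and shut, and the axes are right-handed (so a half turn about z gives the same grasp; the last joint's range is limited). The gripper opens to 85 mm and grips with 20 to 120 N. Pads are 22 mm wide; open, the fingers measure 114 mm over their backs; the gripper's body (76 mm by 85 mm) begins 54 mm behind the grasp point. The pads swing forward as they close: fully open they stand 13 mm farther back than shut.
Start: joints at [1.198, 0.398, 0.045, 1.537, -0.019, 1.207, -0.051], TCP at [175.79, -625.81, 253.347] pointing down, gripper open.
Joint ranges: [-2.82, 2.82], [-0.49, 2.23], [-1.37, 1.46], [0, 2.46], [-1.36, 4.5], [0.23, 2], [-2.94, 2.94]. Speed limits (rad/s): [2.57, 2.57, 3.14, 3.14, 3.14, 3.14, 3.14].

### API

Orientations are given as a unit quaternion [x, y, z, w].
In Python, from cell import telemetry, grab_frame, env gives the robot as it stands.
- The arm moves only by the tool servo_tool, never from a script. Its argument "plan" is a list of rows, each a list of 2 entries, a list of its own where there are three numbers: the shift along the world's x, y, z in units of 1 m (1.0 is 1 m), then the turn about the world's z in units of 90 degrees (1.0 is 90 degrees). In form: [[[dx, dy, dz], roll], ...]. A call has 1 to 5 rows; each row is the pose to reach, as a shift and turn from the pose commanded when the call began; what a row does not reach only later rows make up. A row lasts 1/8 s, in which the tool goes at most 62.5 mm and 10.7 degrees, less where a joint would pass 70% of its speed; a pose out of reach is approached as far as the arm can. A call with a number of a shift or a turn outside -1 to 1 is refused whole. A call with a gripper value outside its range is refused whole. "hand" is the opening, from 0 (shut) to 1 (fully open), set as the call begins (left out, the last holds). The fingers move at their own pace and stop on an object; "newtons" is the grip in N (left out, the last holds). Time passes only in rows, so rows that repeat a pose let the fingers close. It gives the time, the measured TCP pose, the force and the opening at its end, in the units of the state.
- telemetry.get_state(): the state, without advancing time (a new reading comes with each control period).
- grab_frame(name): name is "scene" or "top"; returns a dict with "color" (400x640x3 uint8, blue, green, red), "depth" (400x640 float32, mm along the optical axis (not along the pixel's ray), 0 where there is no reading), "fx", "fy", "cx", "cy" (pixels), "k1" (the pictures are not rectified: a ray, as slopes to the right and down, at radius r is drawn at 1 + k1 r^2 times it, then the intrinsics apply), "R" (3x3) and "t" (3): a world point X has camera coordinates R X + t. Camera axes: x right, y down, z forward; pixel columns grow to the right and rows downward; lengths in mm; the calibration is good to about 2 mm. A picture is of the moment at which its call begins.
- env.hand_in(): hands the job in, once; it reports no verdict.
The state is a dict: "clock": time; "joint_pos": joint angles; "qvel": joint speeds; "joint_torque": joint torques, N m; "ee_pos": TCP position; "ee_rot": TCP orientation; "contact_force": force on the tool from outside, world axes, zero at the start; "wrist_torque": the same for the moment, N m; "opening": opening from 0.0 (shut) to 1.0 (fully open).
Only numpy, scipy, OpenCV 4.12 (cv2) and the standard library are available. Lean on these libraries where they do the work, as an engineer would, in place of code of your own. Each camera call takes 0.05 s, during which the arm holds its last target.

## Working session

There is one attempt and no reset: what is moved stays moved. The work goes in short steps, Python scripts to look and compute and a tool call to move; the robot and the scene stay as the last step left them, time stands still between calls to the robot, and variables do not carry over. Pictures are saved under pics/ and viewed, and the job is handed in when it is done.

Besides the shell and the picture viewer there is one more tool, called after "Emit:" by a JSON object that holds its "op" and its "data". servo_tool: Moves the arm, as the interface text tells. Shifts and turns lie within -1 to 1; 1 stands for 1 m of shift or 90 degrees of turn. Its arguments: {"type":"object","properties":{"plan":{"type":"array","items":{"type":"array"}},"hand":{"type":"number"},"newtons":{"type":"number"}},"required":["plan"]}

```bash
ls; mkdir -p pics; python3 - <<'E'
from cell import telemetry, grab_frame, env
import cv2,numpy as np,pickle
print(telemetry.get_state())
d={}
for n in ("scene","top"):
    f=grab_frame(n); d[n]=f; cv2.imwrite(f"pics/{n}0.png",f["color"]); print(n,{k:f[k] for k in f if k not in("color","depth")},(f["depth"]>0).mean())
pickle.dump(d,open("f0.pkl","wb"))
E
```

```text
pics
{'clock': 0.0, 'joint_pos': array([ 1.19799086,  0.39920206,  0.04506763,  1.53787899, -0.0187022 ,
        1.20691276, -0.05069924]), 'qvel': array([-8.70134255e-05, -2.24993271e-03, -9.25405930e-04, -9.47708879e-04,
       -4.88414022e-04,  1.14214272e-03,  4.20606024e-05]), 'joint_torque': array([ 4.41022976e-04, -4.75127578e+01,  1.36457071e+00, -2.54219198e+01,
        1.14849073e-02,  9.47721186e-03,  3.78201534e-06]), 'ee_pos': array([ 175.60166703, -625.21228332,  252.25806249]), 'ee_rot': array([ 7.97017502e-01, -6.03955398e-01, -8.31237388e-04, -5.37076630e-04]), 'contact_force': array([-0.29507516,  0.28597602,  0.0663894 ]), 'wrist_torque': array([-0.03511407, -0.03048225, -0.00882865]), 'opening': 1.0004478535773884}
scene {'fx': 472.2703133729361, 'fy': 472.2703133729361, 'cx': 317.66250308019164, 'cy': 193.33406999699278, 'k1': -0.09794533449251026, 'R': array([[-0.88412025, -0.46695181, -0.01695266],
       [-0.35397196,  0.693007  , -0.62804869],
       [ 0.30501679, -0.5492698 , -0.77798936]]), 't': array([ 606.13015395,  179.19992638, 1230.72480168])} 0.99598828125
top {'fx': 415.90974521228077, 'fy': 415.90974521228077, 'cx': 317.4219177081582, 'cy': 192.8575245899931, 'k1': -0.07405302527123606, 'R': array([[-0.00458555, -0.99971034,  0.02362652],
       [-0.9944619 ,  0.00207815, -0.1050772 ],
       [ 0.10499766, -0.02397751, -0.99418337]]), 't': array([ 115.25316759,  621.67647311, 1184.80217004])} 0.996
```

View pics/scene0.png

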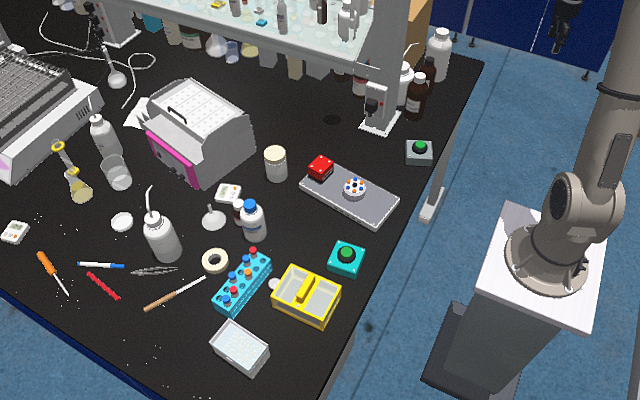

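View pics/top0.png

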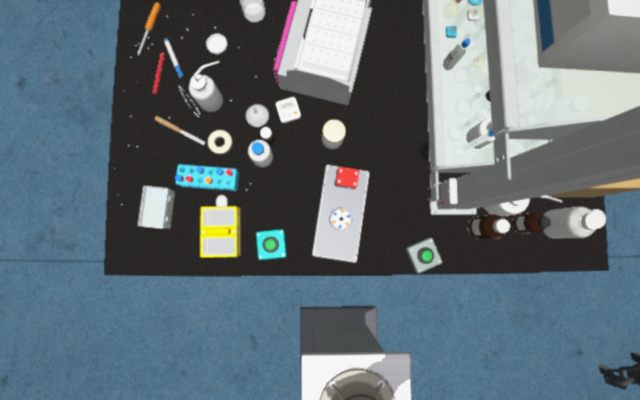

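```bash
cat > h.py <<'E'
import numpy as np,cv2,pickle
def ray(f,uv):
    uv=np.asarray(uv,float).reshape(-1,1,2)
    K=np.array([[f["fx"],0,f["cx"]],[0,f["fy"],f["cy"]],[0,0,1]])
    n=cv2.undistortPoints(uv,K,np.array([f["k1"],0,0,0.]),).reshape(-1,2)
    d=np.c_[n,np.ones(len(n))]@f["R"]; o=-f["R"].T@f["t"]
    return o,d
def onz(f,uv,z):
    o,d=ray(f,uv); return o+d*((z-o[2])/d[:,2])[:,None]
def dep(f,uv):
    o,d=ray(f,uv); uv=np.asarray(uv).reshape(-1,2).astype(int)
    return o+d*f["depth"][uv[:,1],uv[:,0]][:,None]
def tri(fa,ua,fb,ub):
    oa,da=ray(fa,ua);ob,db=ray(fb,ub);da=da[0];db=db[0]
    s=np.linalg.lstsq(np.c_[da,-db],ob-oa,rcond=None)[0]
    p,q=oa+s[0]*da,ob+s[1]*db
    return (p+q)/2,np.linalg.norm(p-q)
def proj(f,X):
    K=np.array([[f["fx"],0,f["cx"]],[0,f["fy"],f["cy"]],[0,0,1]])
    return cv2.projectPoints(np.asarray(X,float).reshape(-1,1,3),cv2.Rodrigues(f["R"])[0],f["t"],K,np.array([f["k1"],0,0,0.]))[0].reshape(-1,2)
E
python3 - <<'E'
from h import *
d=pickle.load(open("f0.pkl","rb"))
def crop(n,x0,y0,w,h,s,out):
    c=d[n]["color"][y0:y0+h,x0:x0+w]; return cv2.imwrite(out,cv2.resize(c,None,fx=s,fy=s,interpolation=cv2.INTER_CUBIC))
crop("scene",260,130,190,140,4,"pics/c1.png")
crop("scene",200,230,160,110,5,"pics/c1b.png")
crop("top",180,155,100,110,5,"pics/c2.png")
crop("top",300,150,160,130,5,"pics/c3.png")
E
```

```text
(no output)
```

View pics/c1.png

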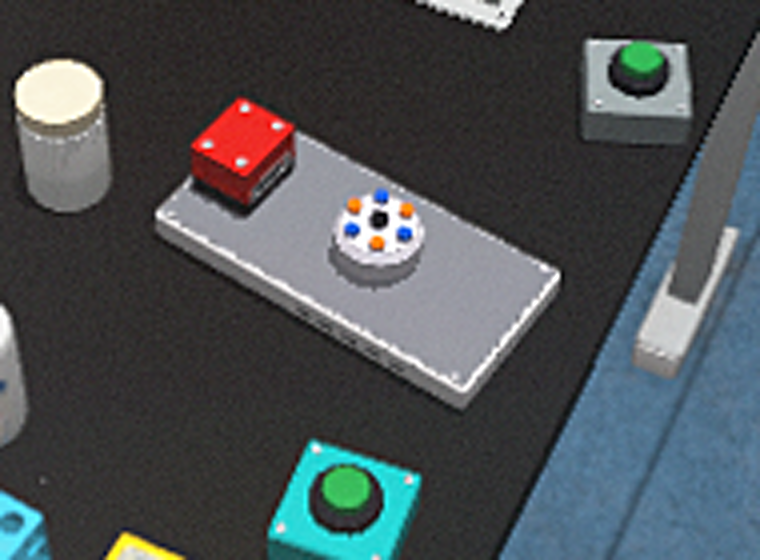

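View pics/c1b.png

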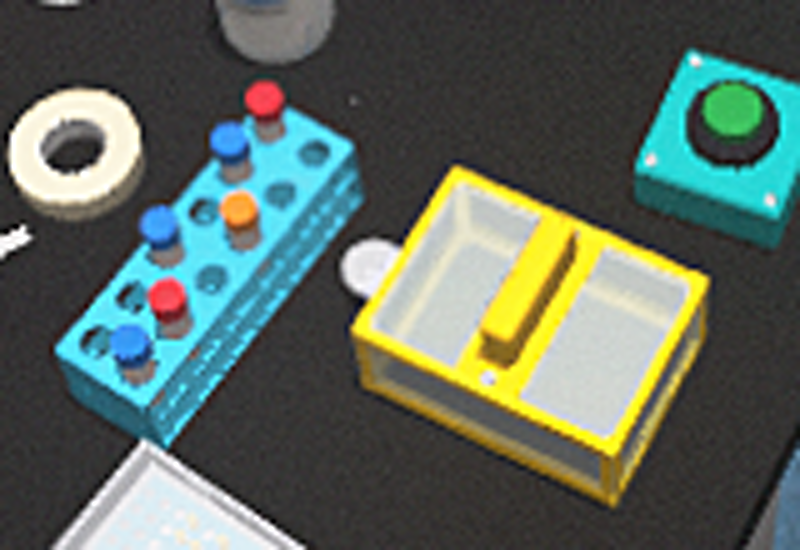

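View pics/c2.png

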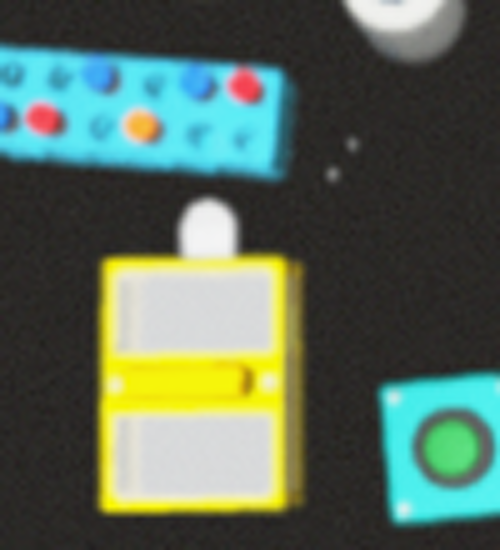

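View pics/c3.png

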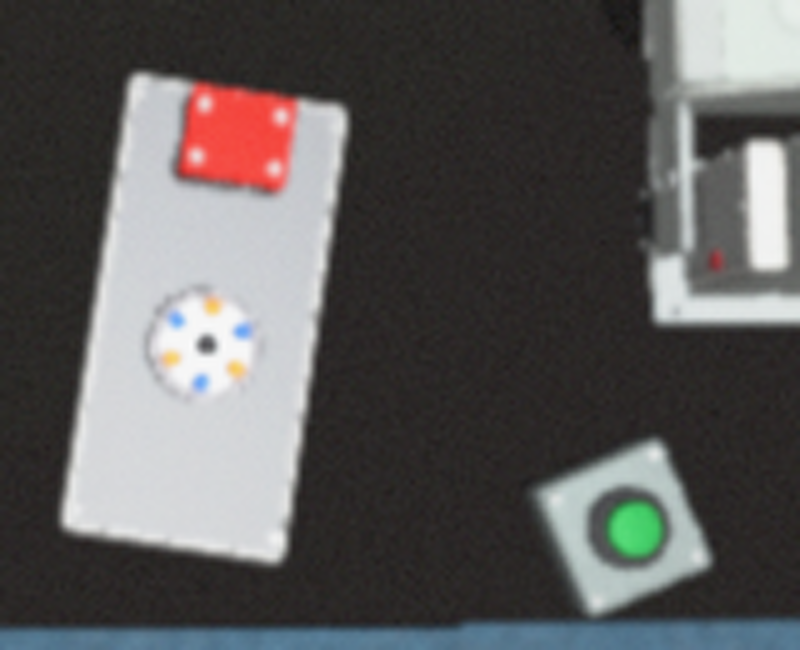

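```bash
cat > m.py <<'E'
from h import *
d=pickle.load(open("f0.pkl","rb"))
def blob(m):
    n,l,s,c=cv2.connectedComponentsWithStats(m.astype(np.uint8)); i=1+np.argmax(s[1:,4]); return l==i
def rectw(f,m,z):
    # mask -> contour -> world plane z -> minAreaRect
    c=max(cv2.findContours(m.astype(np.uint8),cv2.RETR_EXTERNAL,cv2.CHAIN_APPROX_NONE)[0],key=len).reshape(-1,2)
    P=onz(f,c,z)[:,:2].astype(np.float32)
    return cv2.minAreaRect(P),P
def win(x0,y0,x1,y1):
    w=np.zeros((400,640),bool); w[y0:y1,x0:x1]=1; return w
W={"top":dict(red=win(325,155,370,195),grn=win(410,240,440,270),hood=win(190,195,250,265),sp=win(300,150,385,275),jar=win(315,115,350,150)),
"scene":dict(red=win(300,145,340,185),grn=win(405,135,440,160),hood=win(260,255,350,335),sp=win(290,145,410,235),jar=win(260,140,290,185))}
def masks(n,d=d):
    f=d[n];hsv=cv2.cvtColor(f["color"],cv2.COLOR_BGR2HSV);H,S,V=[hsv[...,i].astype(int) for i in range(3)]
    w=W[n]
    return dict(red=blob(((H<8)|(H>172))&(S>150)&(V>150)&w["red"]),
     grn=blob((H>50)&(H<80)&(S>110)&(V>110)&w["grn"]),
     hood=blob((H>22)&(H<36)&(S>120)&(V>100)&w["hood"]),
     sp=blob((S<60)&(V>120)&w["sp"]))
if __name__=="__main__":
    for n in d:
        f=d[n];M=masks(n)
        for k,z in (("red",78),("grn",45),("hood",60),("sp",30)):
            r,_=rectw(f,M[k],z);ys,xs=np.nonzero(M[k]);print(n,k,np.round(r[0],1),np.round(r[1],1),round(r[2],2),"px",xs.mean().round(1),ys.mean().round(1),len(xs),"depthpt",np.median(dep(f,np.c_[xs,ys]),0).round(1))
    a={n:[np.array(np.nonzero(masks(n)[k])[::-1]).mean(1) for k in("grn",)] for n in d}
    print("grn tri",tri(d["top"],a["top"][0],d["scene"],a["scene"][0]))
E
python3 m.py
```

```text
scene red [662.5  26.9] [59.7 48.6] 80.47 px 320.1 163.8 240 depthpt [662.   27.8  78.5]
scene grn [ 440.1 -213. ] [28.7 28.5] 77.36 px 419.9 143.7 61 depthpt [ 438.2 -198.8   59. ]
scene hood [509.9 392.6] [142.3 105.6] 0.49 px 306.1 291.0 811 depthpt [504.7 397.9  62.1]
scene sp [560.7  45.1] [130.3 272.2] 80.78 px 354.1 195.8 2679 depthpt [528.8  61.5  31. ]
top red [662.7  30.9] [58.2 51.8] 80.43 px 346.7 176.9 314 depthpt [662.3  30.4  76.4]
top grn [ 439.1 -201. ] [32.6 31. ] 44.6 px 426.6 255.3 108 depthpt [ 440.1 -197.9   55.9]
top hood [510.2 391.2] [115.6 143.8] 89.9 px 219.9 231.9 885 depthpt [509.  387.2  59.1]
top sp [563.4  45.3] [132.4 271.1] 80.81 px 339.9 217.6 3712 depthpt [546.8  51.6  29.1]
grn tri (array([ 438.59972843, -196.19489133,   61.29132708]), np.float64(2.1488361150281006))
```

```bash
python3 - <<'E'
from m import *
for n in d:
    f=d[n]; ys,xs=np.mgrid[0:400,0:640]; P=dep(f,np.c_[xs.ravel(),ys.ravel()]).reshape(400,640,3)
    hm=cv2.dilate(masks(n)["hood"].astype(np.uint8),np.ones((3,3)))>0
    r=hm&(P[...,2]>78)&(P[...,2]<105)
    rr,_=rectw(f,r,94); print(n,"ridge",r.sum(),np.round(rr[0],1),np.round(rr[1],1),rr[2],"z med",np.median(P[r][:,2]), "px",np.array(np.nonzero(r)[::-1]).mean(1))
    # brighter ridge-top only
    g=masks(n)["grn"]; g=cv2.erode(g.astype(np.uint8),np.ones((3,3)))>0
    print(" button z",np.percentile(P[g][:,2],[10,50,90]),np.median(P[g],0), "top rect", [np.round(v,1) for v in rectw(f,masks(n)["grn"],58)[0]])
    w=W[n]["sp"]&(P[...,2]>60)&~cv2.dilate(masks(n)["red"].astype(np.uint8),np.ones((7,7))).astype(bool)
    w&=(np.hypot(P[...,0]-543,P[...,1]-48)<50)
    print(" rotor", np.round(rectw(f,w,70)[0][0],1),np.round(rectw(f,w,70)[0][1],1),np.median(P[w][:,2]))
    hi=(P[...,2]>150)&(P[...,0]>250)&(P[...,0]<800)&(abs(P[...,1])<700)
    Q=P[hi]
    for a in range(250,800,100):
        for b in range(-700,700,100):
            s=Q[(Q[:,0]>=a)&(Q[:,0]<a+100)&(Q[:,1]>=b)&(Q[:,1]<b+100)]
            if len(s)>5: print("  hi",n,a,b,len(s),s[:,2].min().round(),s[:,2].max().round())
    # box corners etc
    print(" rackz", P[208 if n=="top" else 300][0])
E
```

```text
scene ridge 235 [507.4 396.9] [73.1 21.7] 87.8425521850586 z med 93.97416985559926 px [305.0212766  285.87234043]
 button z [57.92868309 59.55739068 63.17520958] [ 438.16288707 -197.99780187   59.55739068] top rect [array([ 437.4, -199.8]), array([28.3, 28.1]), np.float64(77.4)]
 rotor [542.1  54.3] [57.9 58. ] 65.97086845554998
  hi scene 450 -700 168 150.0 195.0
  hi scene 450 -600 130 150.0 193.0
  hi scene 450 -400 131 150.0 174.0
  hi scene 550 -700 334 150.0 265.0
  hi scene 550 -600 412 150.0 267.0
  hi scene 550 -500 30 155.0 195.0
  hi scene 550 -400 481 151.0 443.0
  hi scene 550 -300 2910 150.0 468.0
  hi scene 550 -200 539 151.0 357.0
  hi scene 650 -700 13 257.0 263.0
  hi scene 650 -500 10 318.0 323.0
  hi scene 650 -400 426 151.0 409.0
  hi scene 650 -300 902 314.0 467.0
  hi scene 650 -200 1134 271.0 464.0
  hi scene 750 -600 10 260.0 264.0
  hi scene 750 -400 38 338.0 395.0
  hi scene 750 -300 484 314.0 435.0
  hi scene 750 -200 413 272.0 345.0
 rackz [1962.45025211  730.22049335 -793.65165237]
top ridge 173 [510.8 392.3] [69.  16.4] 89.95396423339844 z med 91.987980
[... 157 characters left out ...]
-197.3]), array([32.3, 30.6]), np.float64(44.6)]
 rotor [546.7  49.4] [53.7 56.4] 64.15521750741232
  hi top 450 -700 272 150.0 193.0
  hi top 450 -600 206 150.0 191.0
  hi top 450 -400 183 150.0 171.0
  hi top 450 100 1024 1241.0 1241.0
  hi top 550 -700 383 150.0 262.0
  hi top 550 -600 97 150.0 260.0
  hi top 550 -500 14 182.0 190.0
  hi top 550 -400 869 150.0 725.0
  hi top 550 -300 9616 150.0 798.0
  hi top 550 -200 1568 150.0 696.0
  hi top 650 -500 30 312.0 320.0
  hi top 650 -400 2862 312.0 752.0
  hi top 650 -300 7728 310.0 820.0
  hi top 650 -200 4367 269.0 695.0
  hi top 750 -300 3598 311.0 820.0
  hi top 750 -200 1951 271.0 734.0
 rackz [ 636.97453025 1711.24694241 -812.56370395]
```

```bash
python3 - <<'E'
from m import *
for n,w in (("top",win(212,192,232,206)),("scene",win(264,274,282,296))):
    f=d[n];hsv=cv2.cvtColor(f["color"],cv2.COLOR_BGR2HSV).astype(int)
    t=blob((hsv[...,1]<70)&(hsv[...,2]>110)&w)
    r,P=rectw(f,t,21); print(n,"tongue",np.round(r[0],1),np.round(r[1],1),r[2],"x max",P[:,0].max().round(1),"y",P[:,1].min().round(1),P[:,1].max().round(1))
    m=masks(n)["hood"]; c=cv2.findContours(m.astype(np.uint8),0,1)[0][0].reshape(-1,2)
    P=onz(f,c,60); 
    print(" rim +y edge", [round(np.percentile(P[(abs(P[:,0]-q)<15),1],98 if 1 else 0),1) for q in (460,490,530,560)], "-y",[round(P[(abs(P[:,0]-q)<15),1].min(),1) for q in (460,490,530,560)])
    print(" rim far x", [round(P[(abs(P[:,1]-q)<12),0].max(),1) for q in (360,385,410,430)], "near",[round(P[(abs(P[:,1]-q)<12),0].min(),1) for q in (360,385,410,430)])
    c=f["color"][(195 if n=="top" else 255):][: (75 if n=="top" else 85), (190 if n=="top" else 255):][:,:(60 if n=="top" else 100)]
    cv2.imwrite(f"pics/h_{n}.png",cv2.resize(c,None,fx=7,fy=7,interpolation=0))
E
```

```text
top tongue [602.7 395. ] [32.8 29.5] 89.89860534667969 x max 617.4 y 378.6 411.4
 rim +y edge [np.float64(445.7), np.float64(449.0), np.float64(447.1), np.float64(447.8)] -y [np.float64(335.1), np.float64(335.5), np.float64(333.3), np.float64(336.3)]
 rim far x [np.float64(582.0), np.float64(579.2), np.float64(582.1), np.float64(582.1)] near [np.float64(438.3), np.float64(438.4), np.float64(438.4), np.float64(438.3)]
scene tongue [605.6 393.2] [23.3 31.5] 1.889684796333313 x max 617.3 y 377.4 408.6
 rim +y edge [np.float64(442.3), np.float64(443.1), np.float64(444.0), np.float64(443.8)] -y [np.float64(339.4), np.float64(339.5), np.float64(340.0), np.float64(340.3)]
 rim far x [np.float64(581.3), np.float64(581.1), np.float64(578.7), np.float64(580.4)] near [np.float64(439.4), np.float64(438.9), np.float64(438.7), np.float64(438.5)]
```

View pics/h_top.png

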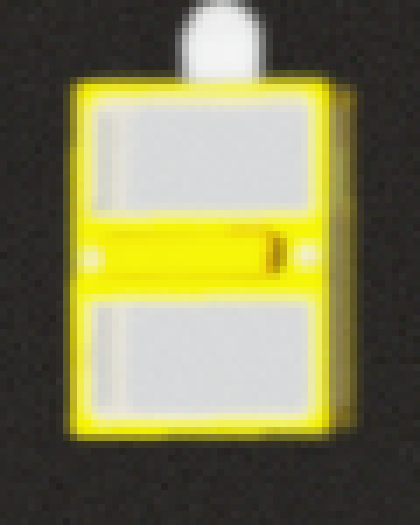

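View pics/h_scene.png

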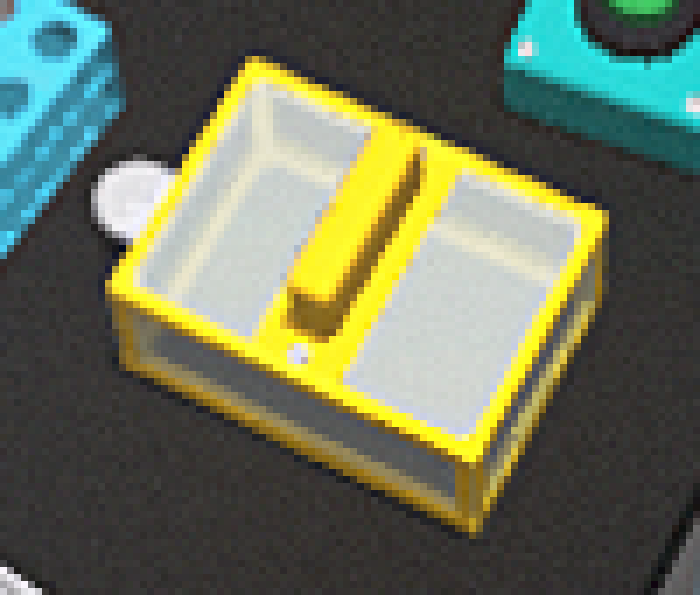

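Emit:
{"op": "servo_tool", "data": {"plan": [[[0.04,0.05,0.03],0.1],[[0.07,0.1,0.047],0.2],[[0.11,0.16,0.047],0.3],[[0.14,0.22,0.047],0.4],[[0.17,0.27,0.047],0.5]], "hand": 1}}

```text
clock: 0.72
ee_pos: [338.3, -367.5, 300.1]
ee_rot: [0.968, -0.251, -0.0, 0.0]
contact_force: [0.5, -0.7, 0.1]
opening: 0.999
```

Emit:
{"op": "servo_tool", "data": {"plan": [[[0.03,0.05,0],0.1],[[0.05,0.11,0],0.2],[[0.07,0.17,0],0.32],[[0.09,0.23,0],0.32],[[0.11,0.29,0],0.32]]}}

```text
clock: 1.35
ee_pos: [446.9, -80.5, 300.2]
ee_rot: [1.0, -0.005, 0.0, 0.0]
contact_force: [1.0, -0.8, 0.5]
opening: 1.001
```

Emit:
{"op": "servo_tool", "data": {"plan": [[[0.007,0.06,0],0.01],[[0.014,0.12,0],0.01],[[0.021,0.18,0],0.01],[[0.028,0.24,0],0.01],[[0.035,0.3,0],0.01]]}}

```text
clock: 1.98
ee_pos: [481.8, 219.0, 300.2]
ee_rot: [1.0, 0.003, 0.0, 0.0]
contact_force: [0.5, 0.3, -0.7]
opening: 0.999
```

Emit:
{"op": "servo_tool", "data": {"plan": [[[0.009,0.06,0],0],[[0.016,0.12,-0.02],0],[[0.0195,0.16,-0.06],0],[[0.0195,0.16,-0.1],0],[[0.0195,0.16,-0.1],0]]}}

```text
clock: 2.6
ee_pos: [499.6, 375.8, 196.5]
ee_rot: [1.0, 0.004, -0.003, 0.003]
contact_force: [0.4, 0.8, 0.4]
opening: 1.003
```

```bash
python3 - <<'E'
from cell import telemetry, grab_frame
import cv2,numpy as np
from scipy.spatial.transform import Rotation as R
s=telemetry.get_state();print(s["ee_pos"],R.from_quat(s["ee_rot"]).as_matrix().round(4),s["joint_pos"])
f=grab_frame("scene");cv2.imwrite("pics/s1.png",cv2.resize(f["color"][160:360,200:400],None,fx=3,fy=3))
E
```

```text
[499.56901622 375.8149582  196.49169055] [[ 0.9999  0.0078 -0.0062]
 [ 0.0078 -1.     -0.0051]
 [-0.0063  0.0051 -1.    ]] [-0.12637184  0.51056724 -0.80931638  1.64084573  0.39273266  1.16969864
 -1.0230543 ]
```

View pics/s1.png

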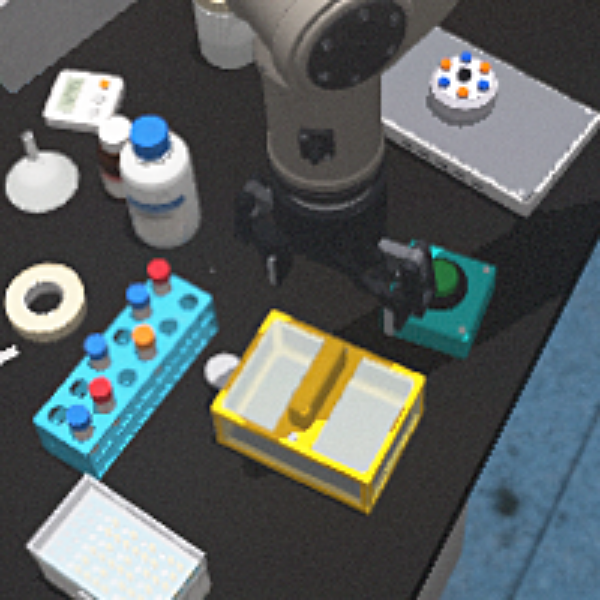

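Emit:
{"op": "servo_tool", "data": {"plan": [[[0,0,0],0],[[0,0,0],0],[[0,0,0],0]]}}

```text
clock: 3.02
ee_pos: [502.0, 377.6, 201.6]
ee_rot: [1.0, 0.003, 0.001, -0.0]
contact_force: [0.8, -0.1, -0.2]
opening: 0.998
```

```bash
python3 - <<'E'
from cell import telemetry, grab_frame
import cv2,numpy as np
from scipy.spatial.transform import Rotation as R
s=telemetry.get_state();print(s["ee_pos"],R.from_quat(s["ee_rot"]).as_matrix().round(4),s["joint_pos"],s["qvel"].round(3))
E
```

```text
[501.9510163  377.59540416 201.62993552] [[ 1.e+00  6.e-03  2.e-03]
 [ 6.e-03 -1.e+00  9.e-04]
 [ 2.e-03 -9.e-04 -1.e+00]] [-0.12448111  0.50533123 -0.81166189  1.63608948  0.39255736  1.16879495
 -1.02328479] [-0.003  0.008  0.001  0.007  0.002  0.     0.001]
```

Emit:
{"op": "servo_tool", "data": {"plan": [[[0.005,0.01,0],0],[[0.0085,0.017,-0.02],0],[[0.0085,0.017,-0.05],0],[[0.0085,0.017,-0.05],0],[[0.0085,0.017,-0.05],0]]}}

```text
clock: 3.65
ee_pos: [509.9, 395.2, 150.4]
ee_rot: [1.0, 0.004, -0.0, -0.0]
contact_force: [0.5, 0.8, 0.2]
opening: 0.999
```

```bash
python3 - <<'E'
from cell import telemetry, grab_frame
import cv2,numpy as np
s=telemetry.get_state();print(s["ee_pos"],s["ee_rot"])
f=grab_frame("scene");cv2.imwrite("pics/s2.png",cv2.resize(f["color"][200:350,230:380],None,fx=4,fy=4))
f=grab_frame("top");cv2.imwrite("pics/t2.png",cv2.resize(f["color"][150:300,150:300],None,fx=4,fy=4))
E
```

```text
[509.87124282 395.17072037 150.36948838] [ 9.99993534e-01  3.58684941e-03 -5.54710271e-05 -2.52581064e-04]
```

View pics/s2.png

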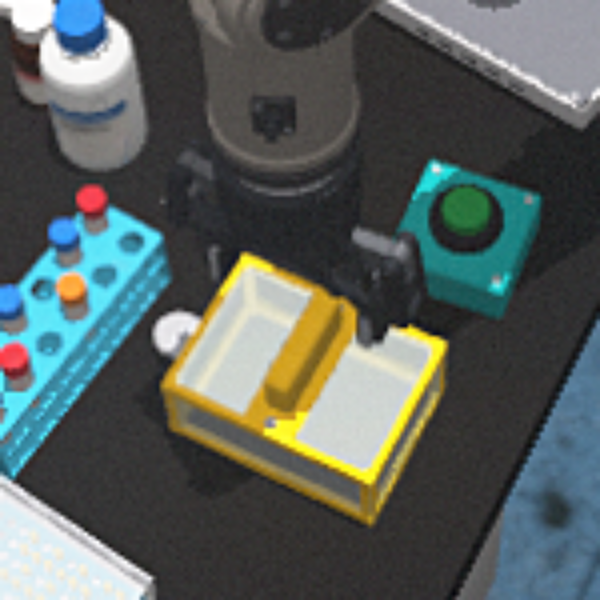

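View pics/t2.png

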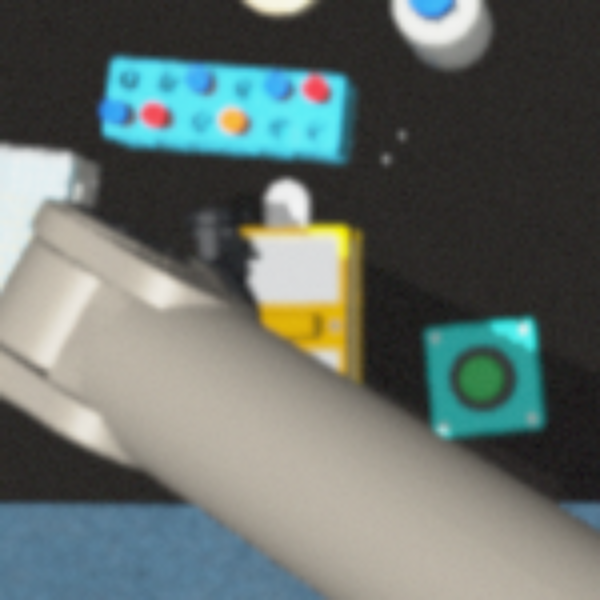

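Emit:
{"op": "servo_tool", "data": {"plan": [[[0,-0.0005,-0.02],0],[[0,-0.0005,-0.04],0],[[0,-0.0005,-0.055],0],[[0,-0.0005,-0.063],0],[[0,-0.0005,-0.063],0]]}}

```text
clock: 4.38
ee_pos: [509.5, 393.9, 86.5]
ee_rot: [1.0, 0.003, -0.001, 0.0]
contact_force: [0.6, 0.3, 0.9]
opening: 1.0
```

Emit:
{"op": "servo_tool", "data": {"plan": [[[0,0,0],0],[[0,0,0],0],[[0,0,0],0],[[0,0,0],0],[[0,0,0],0]], "hand": 0, "newtons": 60}}

```text
clock: 5.0
ee_pos: [510.2, 394.3, 87.9]
ee_rot: [1.0, 0.003, 0.0, -0.0]
contact_force: [0.5, 0.1, 2.2]
opening: 0.198
```

Emit:
{"op": "servo_tool", "data": {"plan": [[[0,0,0],0],[[0,0,0],0],[[0,0,0],0]]}}

```text
clock: 5.38
ee_pos: [510.1, 394.4, 87.8]
ee_rot: [1.0, 0.003, 0.0, -0.0]
contact_force: [0.3, -0.7, 5.8]
opening: 0.202
```

Emit:
{"op": "servo_tool", "data": {"plan": [[[0,0,0.01],0],[[0,0,0.04],0],[[0,0,0.08],0],[[0,0,0.12],0],[[0,0,0.15],0]]}}

```text
clock: 6.0
ee_pos: [509.4, 393.9, 238.5]
ee_rot: [1.0, 0.004, -0.0, 0.0]
contact_force: [-0.4, 1.0, -3.5]
opening: 0.202
```

Emit:
{"op": "servo_tool", "data": {"plan": [[[0,0,0],0],[[0,0,0],0]]}}

```text
clock: 6.25
ee_pos: [509.1, 393.0, 235.3]
ee_rot: [1.0, 0.003, -0.001, 0.001]
contact_force: [-0.2, -0.1, -3.2]
opening: 0.2
```

```bash
python3 - <<'E'
from cell import telemetry, grab_frame
import cv2,numpy as np
s=telemetry.get_state();print(s["ee_pos"],s["ee_rot"],s["contact_force"],s["wrist_torque"])
f=grab_frame("scene");cv2.imwrite("pics/s3.png",cv2.resize(f["color"][150:350,230:430],None,fx=3,fy=3))
E
```

```text
[509.0863416  393.0239954  235.28846093] [ 0.99999252  0.00347495 -0.00117272  0.00123259] [-0.22534331 -0.10939611 -3.15424369] [-0.02092634  0.02557257  0.01647843]
```

View pics/s3.png

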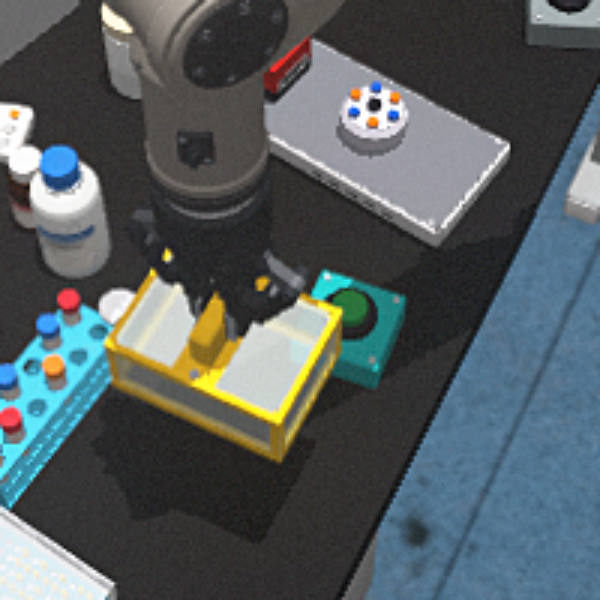

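Emit:
{"op": "servo_tool", "data": {"plan": [[[0.002,-0.05,0],-0.02],[[0.004,-0.11,0],-0.04],[[0.006,-0.16,0],-0.06],[[0.008,-0.21,0],-0.08],[[0.009,-0.26,0],-0.106]]}}

```text
clock: 6.92
ee_pos: [517.8, 131.8, 235.6]
ee_rot: [0.997, -0.08, -0.001, 0.0]
contact_force: [1.7, -0.1, -2.3]
opening: 0.197
```

Emit:
{"op": "servo_tool", "data": {"plan": [[[0,-0.04,0],0],[[0,-0.07,0],0],[[0,-0.08,0],0],[[0,-0.08,0],0],[[0,-0.08,0],0]]}}

```text
clock: 7.55
ee_pos: [518.6, 56.2, 237.1]
ee_rot: [0.997, -0.078, -0.0, -0.001]
contact_force: [0.9, 0.1, -2.6]
opening: 0.201
```

```bash
cat > st.py <<'E'
from cell import telemetry, grab_frame
import cv2,numpy as np,sys,pickle
s=telemetry.get_state();q=s["ee_rot"];from scipy.spatial.transform import Rotation as R
m=R.from_quat(q).as_matrix()
print(s["clock"],s["ee_pos"].round(2),"yaw",np.degrees(np.arctan2(m[1,0],m[0,0])).round(2),"tilt",m[:2,2].round(4),s["contact_force"].round(2),s["wrist_torque"].round(2),s["opening"])
o=np.array([552.1,46.8]);a=np.radians(-9.2);e=s["ee_pos"][:2]-o
print("TCP in spinner x,y",(e@[np.cos(a),np.sin(a)]).round(2),(e@[-np.sin(a),np.cos(a)]).round(2),"z-rel",(s["ee_pos"][2]-87.8).round(2))
if len(sys.argv)>1:
    d={}
    for n,w in (("scene",(110,250,260,440)),("top",(130,280,270,420))):
        f=grab_frame(n);d[n]=f;c=f["color"][w[0]:w[1],w[2]:w[3]];cv2.imwrite(f"pics/{sys.argv[1]}_{n}.png",cv2.resize(c,None,fx=4,fy=4,interpolation=cv2.INTER_CUBIC))
    pickle.dump(d,open(sys.argv[1]+".pkl","wb"))
E
python3 st.py a4
```

```text
7.55 [518.59  56.17 237.14] yaw -8.99 tilt [-0.0002  0.0013] [ 0.91  0.13 -2.63] [ 0.02  0.   -0.  ] 0.2005748113417525
TCP in spinner x,y -34.58 3.89 z-rel 149.34
```

View pics/a4_scene.png

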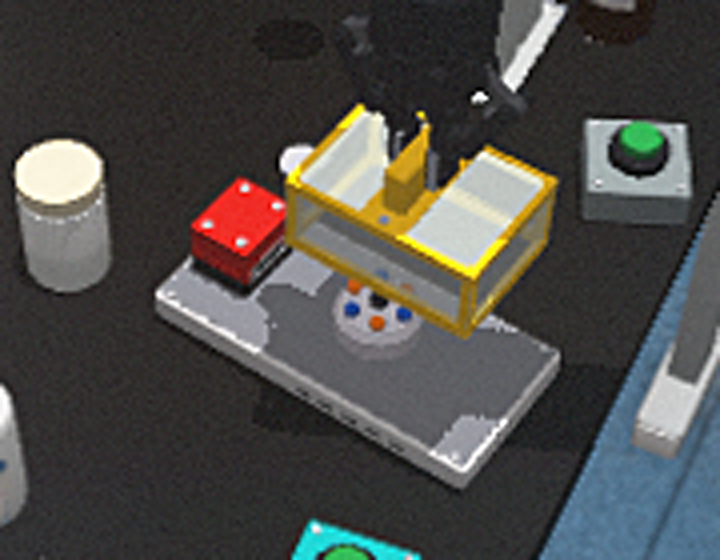

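View pics/a4_top.png

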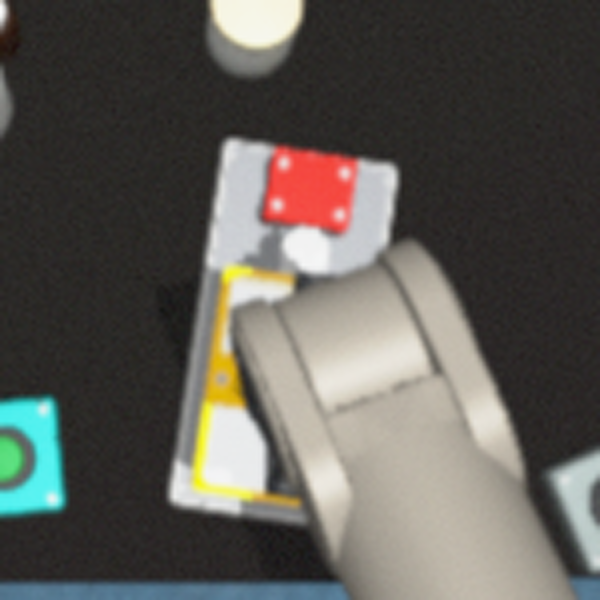

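Emit:
{"op": "servo_tool", "data": {"plan": [[[0,-0.002,-0.02],-0.002],[[0.0004,-0.004,-0.04],-0.002],[[0.0004,-0.004,-0.06],-0.002],[[0.0004,-0.004,-0.06],-0.002],[[0.0004,-0.004,-0.06],-0.002]]}}

```text
clock: 8.28
ee_pos: [519.8, 50.9, 178.1]
ee_rot: [0.997, -0.081, 0.001, -0.0]
contact_force: [-0.2, 0.1, -2.9]
opening: 0.197
```

```bash
python3 st.py a5; python3 - <<'E'
from h import *
d=pickle.load(open("a5.pkl","rb"))
for n,w in (("top",(270,420,130,280)),("scene",(300,380,130,200))):
    f=d[n];hsv=cv2.cvtColor(f["color"],cv2.COLOR_BGR2HSV).astype(int)
    c=f["color"][w[2]:w[3],w[0]:w[1]]
    cv2.imwrite(f"pics/a5z_{n}.png",cv2.resize(c,None,fx=5 if n=="top" else 8,fy=5 if n=="top" else 8,interpolation=0))
E
```

```text
8.275 [519.83  50.92 178.11] yaw -9.27 tilt [0.0014 0.0005] [-0.22  0.08 -2.92] [0.02 0.01 0.07] 0.1966934623557227
TCP in spinner x,y -32.52 -1.09 z-rel 90.31
```

View pics/a5_scene.png

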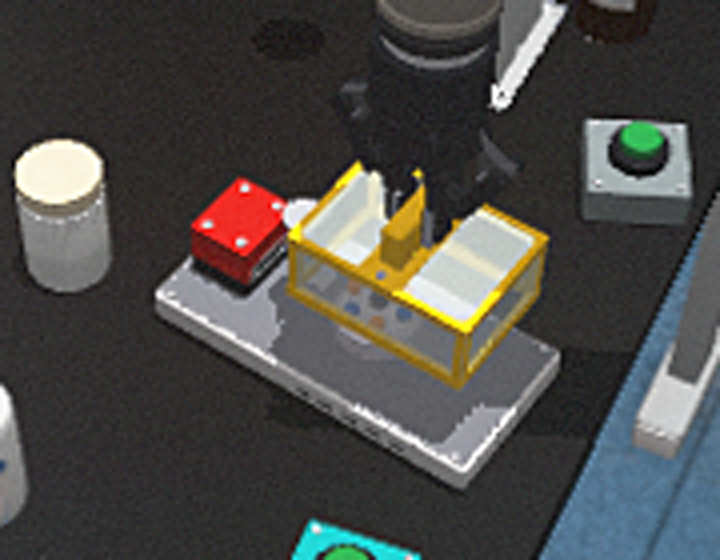

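View pics/a5z_top.png

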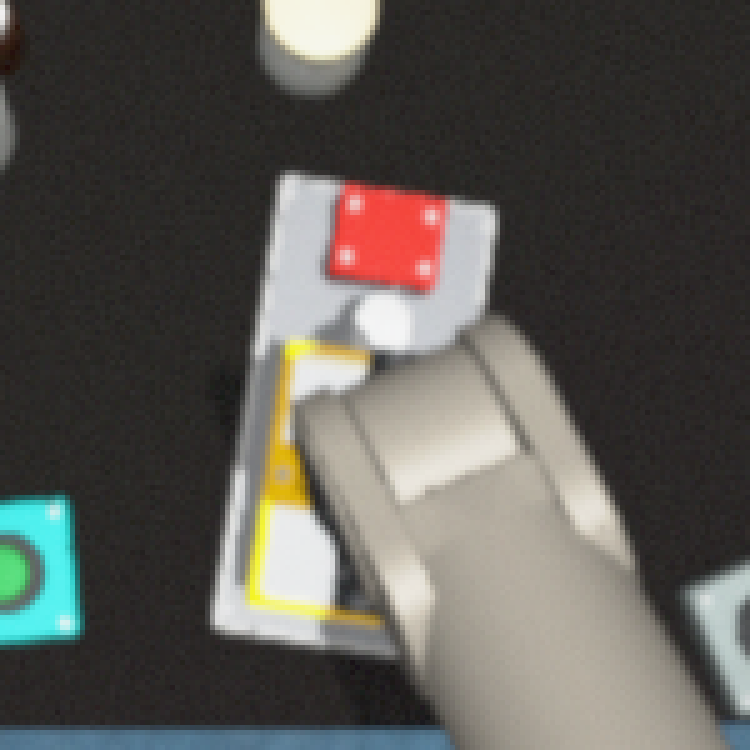

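```bash
cat > meas.py <<'E'
from h import *
import sys
d=pickle.load(open(sys.argv[1]+".pkl","rb")); zt=float(sys.argv[2]); box=list(map(int,sys.argv[3].split(",")))
f=d["top"]
o=np.array([552.1,46.8]);a=np.radians(-9.2);E=np.array([[np.cos(a),np.sin(a)],[-np.sin(a),np.cos(a)]])
hsv=cv2.cvtColor(f["color"],cv2.COLOR_BGR2HSV).astype(int)
w=np.zeros((400,640),bool);w[box[1]:box[3],box[0]:box[2]]=1
g=f["color"].min(2).astype(int)
for th in (215,225,235):
    m=w&(g>th)
    c=cv2.connectedComponentsWithStats(m.astype(np.uint8));
    if c[0]<2: continue
    i=1+np.argmax(c[2][1:,4]);ct=cv2.findContours((c[1]==i).astype(np.uint8),0,1)[0][0].reshape(-1,2)
    P=(onz(f,ct,zt)[:,:2]-o)@E.T
    print(th,c[2][i],"tongue spin x",P[:,0].min().round(1),P[:,0].max().round(1),"y",P[:,1].min().round(1),P[:,1].max().round(1),"mid",((P[:,1].min()+P[:,1].max())/2).round(2))
# switch from red mask in both initial views + now
H,S,V=[hsv[...,i] for i in range(3)]
m=((H<8)|(H>172))&(S>150)&(V>150); m[:, :320]=0;m[:,375:]=0;m[:150]=0;m[200:]=0
ys,xs=np.nonzero(m);P=(onz(f,np.c_[xs,ys],78)[:,:2]-o)@E.T
r=cv2.minAreaRect(P.astype(np.float32));print("red",np.round(r[0],2),np.round(r[1],1),r[2],"mean",P.mean(0).round(2))
E
python3 meas.py a5 110 335,183,358,202
python3 - <<'E'
from h import *
d=pickle.load(open("f0.pkl","rb"))["top"]
o=np.array([552.1,46.8]);a=np.radians(-9.2);E=np.array([[np.cos(a),np.sin(a)],[-np.sin(a),np.cos(a)]])
# rotor hub dark pixel & body edges at +-y near x=-60..60
f=d;g=f["color"].min(2).astype(int)
for xs in (-90,-60,50,70):
    t=np.arange(-75,75,.25); X=np.c_[np.full(len(t),xs),t]@E+o
    uv=proj(f,np.c_[X,np.full(len(t),30.)]); v=cv2.remap(g.astype(np.float32),uv[:,0].astype(np.float32).reshape(-1,1),uv[:,1].astype(np.float32).reshape(-1,1),1).ravel()
    hi=np.median(v);k=np.nonzero(v>(hi+30)/2)[0];print(xs,t[k[0]],t[k[-1]],(t[k[0]]+t[k[-1]])/2)
E
```

```text
215 [341 189  12  11  95] tongue spin x 46.5 73.7 y -17.2 13.4 mid -1.91
225 [342 189  10  10  83] tongue spin x 47.9 73.7 y -15.7 11.1 mid -2.31
235 [342 190  10   9  71] tongue spin x 47.9 71.0 y -14.9 11.1 mid -1.9
red [111.73   1.86] [57.8 51.8] 89.5926513671875 mean [111.29   2.07]
-90 -65.75 66.25 0.25
-60 -65.25 66.25 0.5
50 -65.75 66.25 0.25
70 -65.75 66.25 0.25
```

Emit:
{"op": "servo_tool", "data": {"plan": [[[0.0003,0.0018,0],0],[[0.0003,0.0018,-0.015],0],[[0.0003,0.0018,-0.03],0],[[0.0003,0.0018,-0.04],0],[[0.0003,0.0018,-0.045],0]]}}

```text
clock: 9.0
ee_pos: [518.9, 51.8, 131.1]
ee_rot: [0.997, -0.081, -0.001, 0.0]
contact_force: [-0.1, 0.6, -2.2]
opening: 0.203
```

Emit:
{"op": "servo_tool", "data": {"plan": [[[0,0,-0.003],0],[[0,0,-0.007],0],[[0,0,-0.007],0],[[0,0,-0.007],0]]}}

```text
clock: 9.5
ee_pos: [519.8, 52.0, 125.6]
ee_rot: [0.997, -0.081, 0.0, -0.0]
contact_force: [-0.4, -0.4, -3.1]
opening: 0.198
```

```bash
python3 st.py a6;python3 meas.py a6 54 335,183,358,204; python3 - <<'E'
import pickle,cv2
d=pickle.load(open("a6.pkl","rb"))
cv2.imwrite("pics/a6z.png",cv2.resize(d["scene"]["color"][145:215,300:400],None,fx=8,fy=8,interpolation=cv2.INTER_CUBIC))
cv2.imwrite("pics/a6y.png",cv2.resize(d["top"]["color"][155:225,310:380],None,fx=8,fy=8,interpolation=cv2.INTER_CUBIC))
E
```

```text
9.5 [519.75  51.95 125.58] yaw -9.33 tilt [ 0.0007 -0.    ] [-0.38 -0.43 -3.08] [-0.05  0.    0.01] 0.19750145988718698
TCP in spinner x,y -32.75 -0.09 z-rel 37.78
215 [339 191  11  11  95] tongue spin x 45.7 74.7 y -15.9 14.7 mid -0.6
225 [340 191  10  10  81] tongue spin x 47.2 74.3 y -15.5 12.3 mid -1.59
235 [340 192   9   9  66] tongue spin x 47.2 71.4 y -13.0 11.8 mid -0.6
red [111.73   1.81] [57.7 51.8] 89.5926513671875 mean [111.34   2.06]
```

View pics/a6z.png

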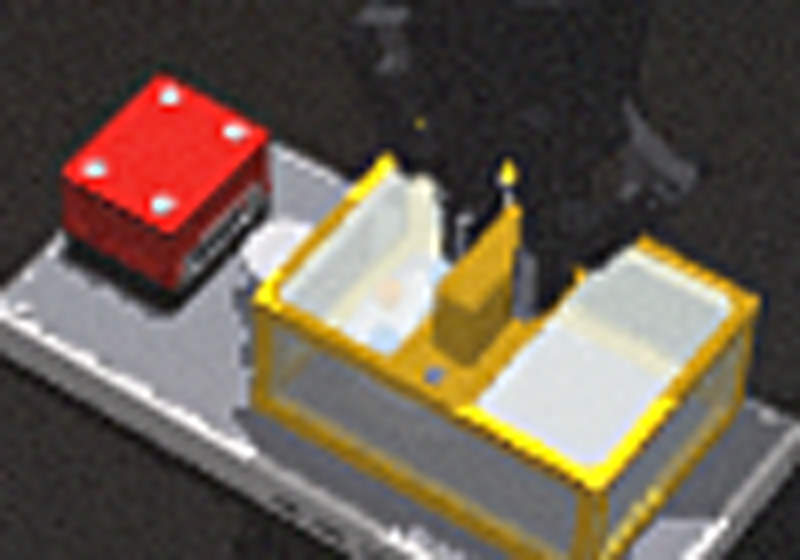

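View pics/a6y.png

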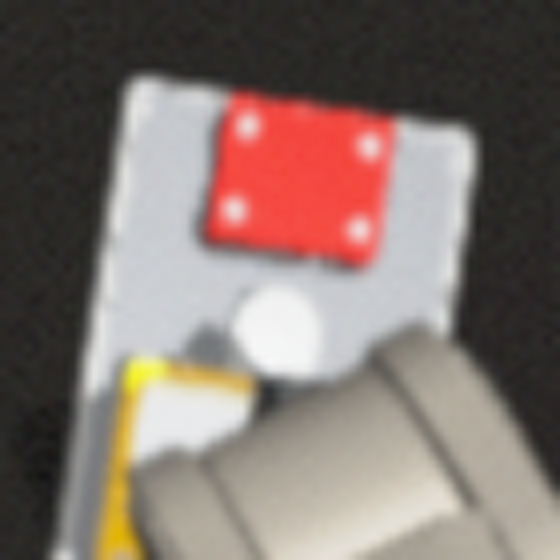

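```bash
python3 - <<'E'
from h import *
d=pickle.load(open("a6.pkl","rb"))
o=np.array([552.1,46.8]);a=np.radians(-9.2);E=np.array([[np.cos(a),np.sin(a)],[-np.sin(a),np.cos(a)]])
def px(c,s,off): return (np.array(c)+.5)/s-.5+np.array(off)
T=px([(247,125),(369,147),(233,210),(358,230)],8,(310,155)); S=px([(94,170),(170,96),(162,205),(234,131)],8,(300,145))
P=[]
for t,s in zip(T,S):
    p,e=tri(d["top"],t,d["scene"],s);P.append(np.r_[E@(p[:2]-o),p[2]]);print(P[-1].round(1),e.round(2), (E@(onz(d["top"],t,78)[0,:2]-o)).round(1),(E@(onz(d["scene"],s,78)[0,:2]-o)).round(1))
print(np.mean(P,0))
# slot ends in scene: seen on face  x=85 plane; slot centre line
s0=px([(187,275),(262,203)],8,(300,145))
for q in s0:
    oo,dd=ray(d["scene"],q); o3=np.r_[E@(oo[:2]-o),oo[2]];d3=np.r_[E@dd[0,:2],dd[0,2]]
    k=(85-o3[0])/d3[0];print("slotend",(o3+k*d3).round(1))
# tongue in scene & top contour sub-pixel: gaussian threshold along a lateral line at x=60, z=58
for n in("top","scene"):
    f=d[n];g=f["color"].min(2).astype(np.float32)
    for zt in (57.5,):
      for xs in (55,60,64):
        t=np.arange(-30,30,1.);X=np.c_[np.full(len(t),xs),t]@E+o
        uv=proj(f,np.c_[X,np.full(len(t),zt)]).astype(np.float32);v=cv2.remap(g,uv[:,:1].copy(),uv[:,1:].copy(),1).ravel();print(n,xs,v.astype(int).tolist())
E
```

```text
[126.   22.3  81.1] 2.17 [127.5  22.7] [126.8  19.6]
[124.8 -21.4  82.9] 2.23 [126.6 -21.3] [126.6 -25.6]
[95.1 22.8 83.3] 1.93 [96.7 23. ] [97.1 18.7]
[ 95.5 -21.6  82.6] 1.08 [ 96.7 -21.7] [ 97.6 -25.3]
[110.36250982   0.52095785  82.46097757]
slotend [85.  20.4 49.8]
slotend [ 85.  -25.5  47.1]
top 55 [178, 189, 193, 197, 199, 200, 200, 201, 201, 201, 203, 207, 211, 216, 223, 230, 234, 237, 240, 241, 242, 243, 243, 243, 243, 243, 243, 244, 244, 244, 244, 244, 244, 244, 244, 245, 244, 243, 243, 240, 236, 232, 224, 215, 205, 193, 178, 163, 156, 152, 148, 144, 140, 137, 139, 141, 144, 154, 163, 173]
top 60 [192, 197, 200, 202, 203, 203, 202, 201, 201, 201, 201, 205, 209, 214, 220, 227, 234, 236, 239, 241, 241, 241, 242, 241, 241, 241, 242, 242, 242, 242, 243, 243, 242, 242, 242, 242, 243, 242, 242, 242, 240, 239, 237, 230, 223, 214, 204, 195, 187, 188, 190, 191, 189, 189, 189, 191, 191, 194, 198, 201]
top 64 [201, 200, 200, 201, 202, 202, 202, 201, 201, 202, 202, 203, 207, 211, 215, 221, 227, 231, 235, 238, 240, 240, 241, 241, 241, 241, 241, 241, 241, 241, 241, 241, 241, 241, 241, 24
[... 282 characters left out ...]
2, 50, 57, 51, 36, 25, 30, 37, 41, 45, 46, 48, 50, 52, 56, 64, 69, 73, 78, 84, 90, 102, 115]
scene 60 [143, 146, 147, 146, 141, 141, 147, 151, 155, 163, 181, 205, 224, 225, 224, 230, 240, 239, 225, 217, 217, 226, 224, 216, 214, 218, 227, 227, 228, 230, 234, 238, 231, 224, 220, 221, 224, 220, 215, 208, 201, 181, 144, 115, 95, 82, 85, 94, 95, 90, 80, 83, 86, 89, 93, 97, 112, 126, 138, 149]
scene 64 [152, 152, 152, 151, 151, 151, 152, 154, 157, 160, 164, 175, 194, 210, 223, 233, 233, 230, 227, 225, 222, 223, 224, 224, 224, 223, 224, 225, 225, 224, 223, 224, 226, 227, 228, 228, 228, 227, 224, 218, 195, 165, 149, 144, 149, 153, 153, 152, 151, 140, 130, 128, 132, 140, 154, 159, 158, 156, 155, 154]
```

Emit:
{"op": "servo_tool", "data": {"plan": [[[0.0002,0.0013,0],0.001],[[0.0002,0.0013,-0.003],0.001],[[0.0002,0.0013,-0.006],0.001],[[0.0002,0.0013,-0.0075],0.001],[[0.0002,0.0013,-0.0075],0.001]]}}

```text
clock: 10.22
ee_pos: [519.8, 53.2, 117.8]
ee_rot: [0.997, -0.081, 0.0, -0.0]
contact_force: [-0.2, 0.4, -1.9]
opening: 0.202
```

Emit:
{"op": "servo_tool", "data": {"plan": [[[0,0,0],0],[[0,0,0],0]]}}

```text
clock: 10.48
ee_pos: [519.8, 53.3, 117.8]
ee_rot: [0.997, -0.08, 0.0, -0.0]
contact_force: [-0.1, 0.3, -2.0]
opening: 0.2
```

```bash
python3 st.py a7
```

```text
10.475 [519.8   53.27 117.82] yaw -9.23 tilt [0.0003 0.0001] [-0.14  0.31 -2.04] [ 0.02 -0.01  0.01] 0.20046969291246772
TCP in spinner x,y -32.92 1.22 z-rel 30.02
```

View pics/a7_scene.png

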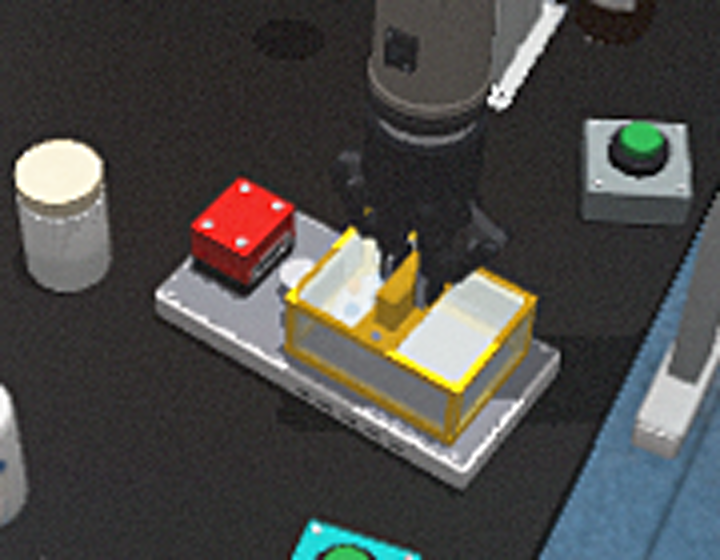

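Emit:
{"op": "servo_tool", "data": {"plan": [[[0.003,-0.0005,0],0],[[0.006,-0.001,0],0],[[0.009,-0.0015,0],0],[[0.012,-0.0019,0],0],[[0.015,-0.0024,0],0]]}}

```text
clock: 11.2
ee_pos: [534.9, 50.8, 117.9]
ee_rot: [0.997, -0.081, 0.0, -0.0]
contact_force: [-0.6, -0.1, -0.6]
opening: 0.198
```

```bash
python3 st.py a8;  python3 - <<'E'
import pickle,cv2
d=pickle.load(open("a8.pkl","rb"))
cv2.imwrite("pics/a8z.png",cv2.resize(d["scene"]["color"][145:215,300:400],None,fx=8,fy=8,interpolation=cv2.INTER_CUBIC))
E
```

```text
11.2 [534.95  50.81 117.86] yaw -9.24 tilt [0.0001 0.    ] [-0.56 -0.08 -0.64] [0.01 0.19 0.04] 0.19783421120554245
TCP in spinner x,y -17.57 1.21 z-rel 30.06
```

View pics/a8z.png

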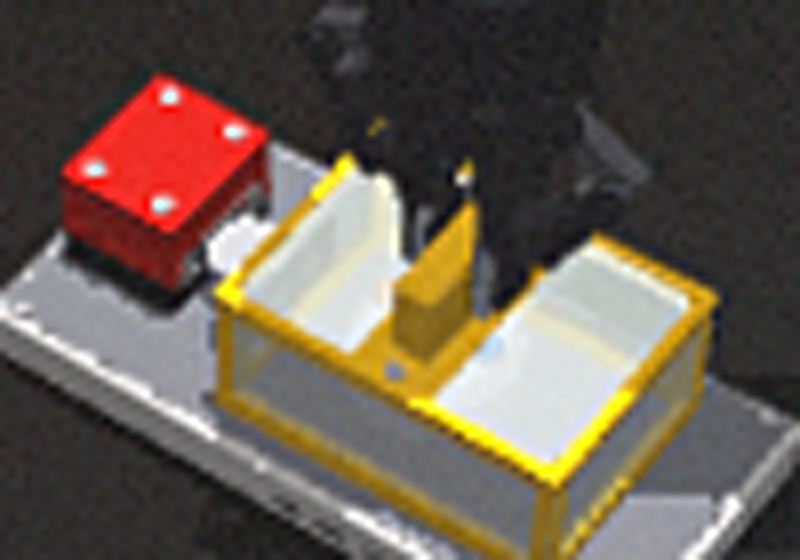

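Emit:
{"op": "servo_tool", "data": {"plan": [[[0.004,-0.0006,0],0],[[0.008,-0.0013,0],0],[[0.012,-0.0019,0],0],[[0.016,-0.0026,0],0],[[0.02,-0.0032,0],0]]}}

```text
clock: 11.92
ee_pos: [555.0, 47.6, 117.8]
ee_rot: [0.997, -0.081, 0.0, -0.0]
contact_force: [-1.3, -0.1, -0.7]
opening: 0.198
```

Emit:
{"op": "servo_tool", "data": {"plan": [[[0.002,-0.0003,0],0],[[0.004,-0.0006,0],0],[[0.006,-0.001,0],0],[[0.008,-0.0013,0],0],[[0.008,-0.0013,0],0]]}}

```text
clock: 12.55
ee_pos: [563.2, 46.2, 117.8]
ee_rot: [0.997, -0.081, 0.0, -0.0]
contact_force: [-0.5, 0.5, -1.3]
opening: 0.204
```

```bash
python3 st.py
```

```text
12.55 [563.24  46.22 117.83] yaw -9.24 tilt [0.001  0.0001] [-0.46  0.5  -1.27] [-0.   -0.04 -0.01] 0.2041111941142833
TCP in spinner x,y 11.09 1.21 z-rel 30.03
```

Now inch in until the bracket meets the face (force rise).

Emit:
{"op": "servo_tool", "data": {"plan": [[[0.001,-0.0002,0],0],[[0.002,-0.0003,0],0],[[0.002,-0.0003,0],0]]}}

```text
clock: 12.92
ee_pos: [564.9, 46.0, 117.8]
ee_rot: [0.997, -0.081, 0.0, -0.0]
contact_force: [-0.7, 1.0, -1.0]
opening: 0.201
```

Emit:
{"op": "servo_tool", "data": {"plan": [[[0.001,-0.0002,0],0],[[0.002,-0.0003,0],0],[[0.002,-0.0003,0],0]]}}

```text
clock: 13.3
ee_pos: [567.0, 45.6, 117.8]
ee_rot: [0.997, -0.081, 0.0, -0.0]
contact_force: [-1.3, 0.1, -1.0]
opening: 0.203
```

Emit:
{"op": "servo_tool", "data": {"plan": [[[0.001,-0.0002,0],0],[[0.002,-0.0003,0],0],[[0.002,-0.0003,0],0]]}}

```text
clock: 13.68
ee_pos: [567.8, 45.6, 117.9]
ee_rot: [0.997, -0.08, -0.001, 0.0]
contact_force: [-5.6, -0.2, 3.4]
opening: 0.202
```

```bash
python3 st.py a9;  python3 - <<'E'
import pickle,cv2
d=pickle.load(open("a9.pkl","rb"))
cv2.imwrite("pics/a9z.png",cv2.resize(d["scene"]["color"][145:215,300:400],None,fx=8,fy=8,interpolation=cv2.INTER_CUBIC))
E
```

```text
13.675 [567.76  45.57 117.87] yaw -9.23 tilt [-0.0022 -0.0004] [-5.62 -0.15  3.45] [ 0.07  0.87 -0.05] 0.20227225279667682
TCP in spinner x,y 15.66 1.29 z-rel 30.07
```

View pics/a9z.png

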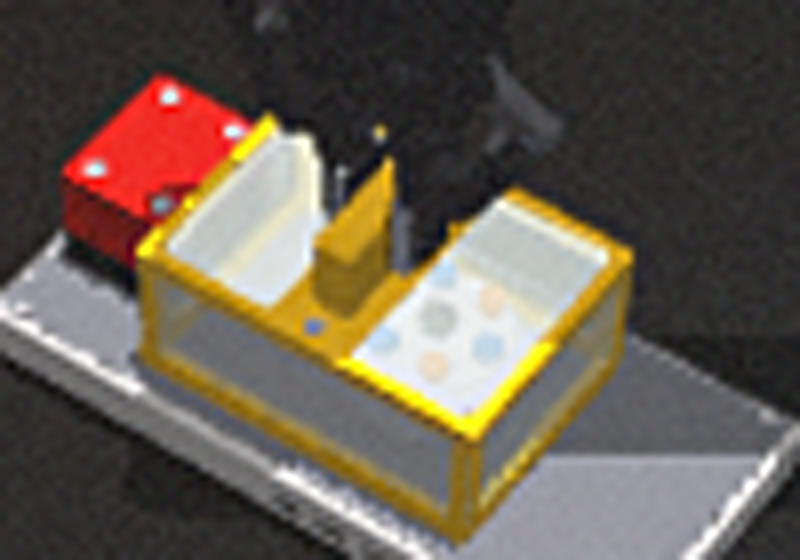

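View pics/a9_top.png

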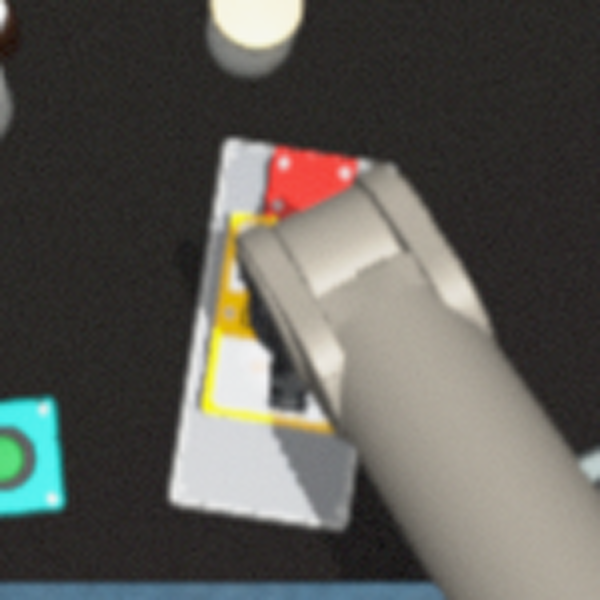

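Emit:
{"op": "servo_tool", "data": {"plan": [[[0.001,-0.0002,0],0],[[0.0015,-0.0002,0],0],[[0.0015,-0.0002,0],0]]}}

```text
clock: 14.15
ee_pos: [567.9, 45.6, 118.0]
ee_rot: [0.997, -0.08, -0.002, 0.001]
contact_force: [-9.4, -0.3, 7.3]
opening: 0.199
```

```bash
python3 st.py
```

```text
14.15 [567.92  45.58 117.98] yaw -9.23 tilt [-0.0051 -0.0009] [-9.42 -0.25  7.34] [ 0.07  1.65 -0.11] 0.19933570449136165
TCP in spinner x,y 15.81 1.33 z-rel 30.18
```

Emit:
{"op": "servo_tool", "data": {"plan": [[[-0.001,0.0002,0],0],[[-0.001,0.0002,0],0]]}}

```text
clock: 14.4
ee_pos: [567.8, 45.6, 118.0]
ee_rot: [0.997, -0.08, -0.001, 0.0]
contact_force: [-5.8, 1.5, 5.5]
opening: 0.205
```

Emit:
{"op": "servo_tool", "data": {"plan": [[[0,0,0],0],[[0,0,0],0],[[0,0,0],0],[[0,0,0],0],[[0,0,0],0]], "hand": 1}}

```text
clock: 15.02
ee_pos: [569.4, 45.4, 117.8]
ee_rot: [0.997, -0.081, 0.0, -0.0]
contact_force: [0.4, -0.2, -0.6]
opening: 1.0
```

```bash
python3 st.py b1
```

```text
15.025 [569.36  45.36 117.83] yaw -9.24 tilt [0.0003 0.    ] [ 0.45 -0.22 -0.59] [0.02 0.02 0.01] 0.9998850150615302
TCP in spinner x,y 17.27 1.34 z-rel 30.03
```

View pics/b1_scene.png

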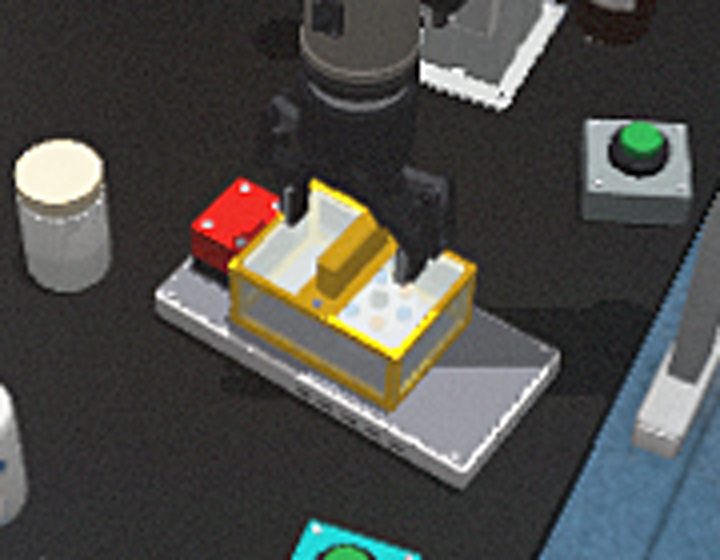

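Emit:
{"op": "servo_tool", "data": {"plan": [[[0,0,0.02],0],[[0,0,0.05],0],[[0,0,0.09],0],[[-0.01,0,0.12],0],[[-0.05,-0.01,0.12],0]]}}

```text
clock: 15.75
ee_pos: [522.2, 37.2, 242.2]
ee_rot: [0.997, -0.08, 0.004, -0.001]
contact_force: [-0.3, -0.3, 0.3]
opening: 1.0
```

Emit:
{"op": "servo_tool", "data": {"plan": [[[-0.03,-0.05,0],0],[[-0.05,-0.1,0],0],[[-0.065,-0.15,0],0],[[-0.075,-0.2,0],0],[[-0.079,-0.23,0],0]], "hand": 0}}

```text
clock: 16.38
ee_pos: [439.6, -197.3, 239.4]
ee_rot: [0.997, -0.082, 0.001, 0.001]
contact_force: [0.1, -0.5, -0.4]
opening: 0.004
```

Emit:
{"op": "servo_tool", "data": {"plan": [[[0,0,0],0],[[0,0,0],0],[[0,0,0],0]]}}

```text
clock: 16.75
ee_pos: [440.8, -193.1, 238.3]
ee_rot: [0.997, -0.079, 0.0, -0.0]
contact_force: [-0.3, 0.8, 0.1]
opening: 0.002
```

```bash
python3 st.py b2; python3 - <<'E'
import pickle,cv2
d=pickle.load(open("b2.pkl","rb"))
cv2.imwrite("pics/b2z.png",cv2.resize(d["scene"]["color"][145:215,300:400],None,fx=8,fy=8,interpolation=cv2.INTER_CUBIC))
cv2.imwrite("pics/b2f.png",d["scene"]["color"])
cv2.imwrite("pics/b2t.png",cv2.resize(d["top"]["color"][150:285,300:460],None,fx=5,fy=5,interpolation=cv2.INTER_CUBIC))
E
```

```text
16.75 [ 440.79 -193.11  238.3 ] yaw -9.08 tilt [ 0.0008 -0.    ] [-0.32  0.82  0.05] [0.04 0.02 0.04] 0.001567279569476507
TCP in spinner x,y -71.52 -254.62 z-rel 150.5
```

View pics/b2z.png

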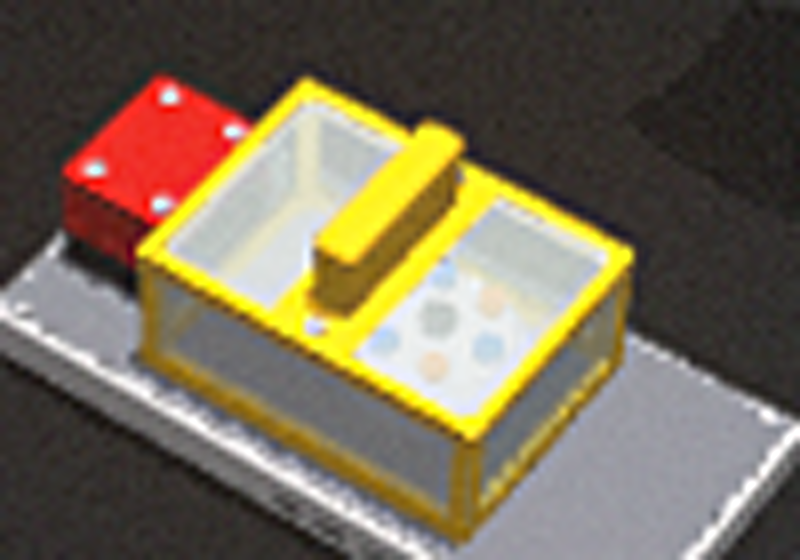

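View pics/b2f.png

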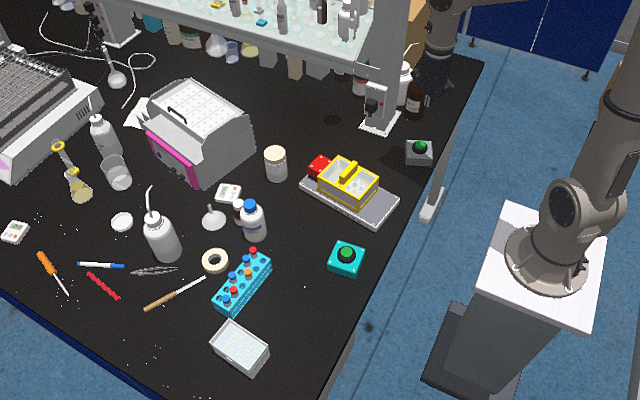

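View pics/b2t.png

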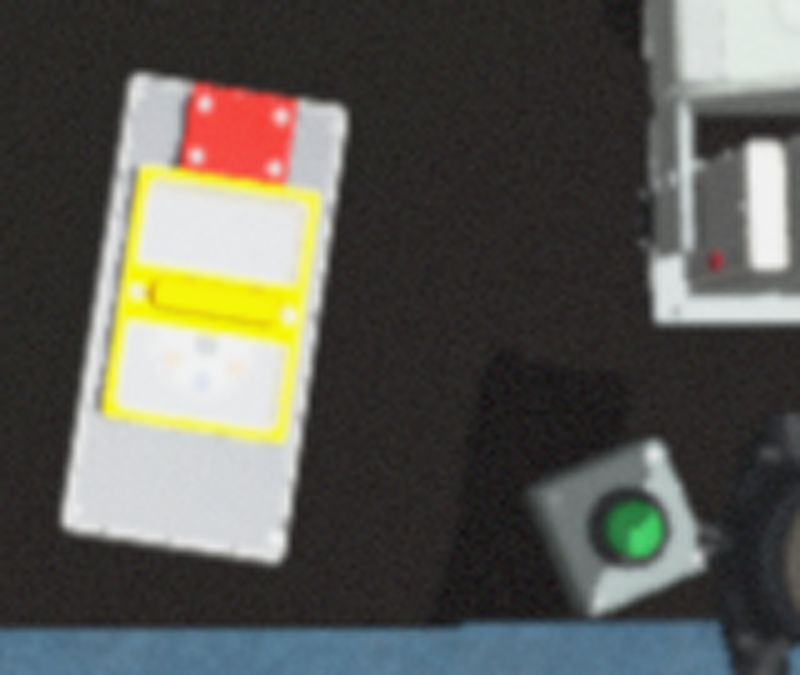

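Emit:
{"op": "servo_tool", "data": {"plan": [[[-0.002,-0.005,-0.04],0],[[-0.002,-0.005,-0.08],0],[[-0.002,-0.005,-0.12],0],[[-0.002,-0.005,-0.145],0],[[-0.002,-0.005,-0.145],0]]}}

```text
clock: 17.48
ee_pos: [437.0, -198.4, 91.3]
ee_rot: [0.997, -0.08, -0.002, -0.001]
contact_force: [-0.5, -0.6, 0.3]
opening: -0.0
```

```bash
python3 st.py b3; python3 - <<'E'
import pickle,cv2
d=pickle.load(open("b3.pkl","rb"))
cv2.imwrite("pics/b3z.png",cv2.resize(d["scene"]["color"][100:180,370:460],None,fx=7,fy=7,interpolation=cv2.INTER_CUBIC))
cv2.imwrite("pics/b3t.png",cv2.resize(d["top"]["color"][210:290,390:470],None,fx=6,fy=6,interpolation=cv2.INTER_CUBIC))
E
```

```text
17.475 [ 436.96 -198.38   91.29] yaw -9.16 tilt [-0.0038  0.0024] [-0.5  -0.59  0.31] [-0.01 -0.03 -0.02] -2.210385482075707e-05
TCP in spinner x,y -74.46 -260.44 z-rel 3.49
```

View pics/b3z.png

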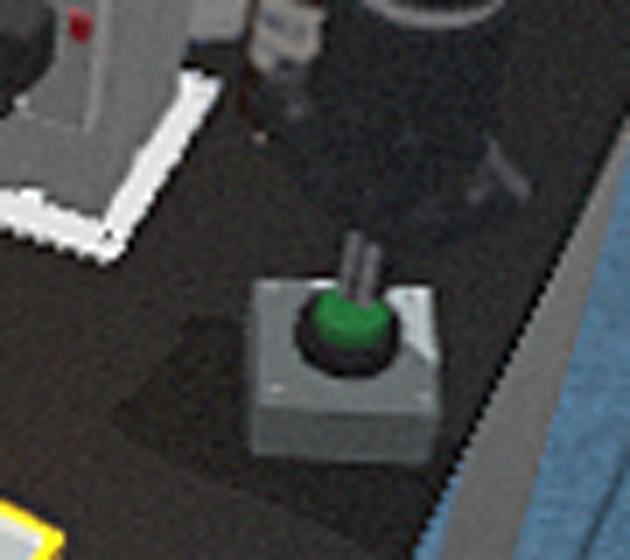

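View pics/b3t.png

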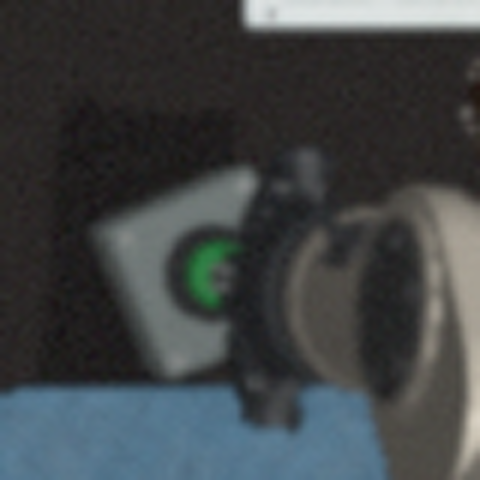

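Emit:
{"op": "servo_tool", "data": {"plan": [[[0,0,-0.004],0],[[0,0,-0.008],0],[[0,0,-0.008],0]]}}

```text
clock: 17.95
ee_pos: [438.1, -199.7, 84.9]
ee_rot: [0.997, -0.081, 0.0, 0.0]
contact_force: [0.1, -0.1, -0.2]
opening: 0.003
```

Emit:
{"op": "servo_tool", "data": {"plan": [[[0,0,-0.003],0],[[0,0,-0.003],0]]}}

```text
clock: 18.2
ee_pos: [438.1, -199.6, 81.7]
ee_rot: [0.997, -0.081, -0.0, -0.0]
contact_force: [0.4, 0.5, -0.2]
opening: -0.004
```

Emit:
{"op": "servo_tool", "data": {"plan": [[[0,0,-0.003],0],[[0,0,-0.003],0]]}}

```text
clock: 18.45
ee_pos: [438.5, -199.7, 78.9]
ee_rot: [0.997, -0.081, 0.0, 0.0]
contact_force: [0.7, 0.5, 1.8]
opening: 0.0
```

Emit:
{"op": "servo_tool", "data": {"plan": [[[0,0,-0.003],0],[[0,0,-0.003],0]]}}

```text
clock: 18.7
ee_pos: [438.5, -199.7, 75.9]
ee_rot: [0.997, -0.081, 0.0, 0.0]
contact_force: [-0.5, 0.4, 3.9]
opening: -0.001
```

Emit:
{"op": "servo_tool", "data": {"plan": [[[0,0,-0.002],0],[[0,0,-0.002],0]]}}

```text
clock: 18.95
ee_pos: [438.5, -199.7, 74.1]
ee_rot: [0.997, -0.081, 0.0, 0.0]
contact_force: [-0.6, 0.3, 5.2]
opening: -0.0
```

Emit:
{"op": "servo_tool", "data": {"plan": [[[0,0,-0.001],0],[[0,0,-0.002],0],[[0,0,-0.002],0]]}}

```text
clock: 19.32
ee_pos: [438.6, -199.7, 73.8]
ee_rot: [0.997, -0.081, -0.0, 0.001]
contact_force: [-5.8, 1.5, 21.5]
opening: 0.001
```

Emit:
{"op": "servo_tool", "data": {"plan": [[[0,0,0.005],0],[[0,0,0.02],0],[[0,0,0.05],0],[[0,0,0.1],0],[[0,0,0.13],0]]}}

```text
clock: 19.95
ee_pos: [438.7, -199.6, 204.2]
ee_rot: [0.997, -0.08, 0.001, 0.0]
contact_force: [-0.1, 0.8, -0.4]
opening: -0.004
```

Emit:
{"op": "servo_tool", "data": {"plan": [[[0,0,0],0],[[0,0,0],0],[[0,0,0],0]]}}

```text
clock: 20.32
ee_pos: [437.2, -199.2, 200.4]
ee_rot: [0.997, -0.08, -0.001, -0.001]
contact_force: [0.4, -0.4, -0.4]
opening: -0.002
```

```bash
python3 st.py b4; python3 - <<'E'
from h import *
d=pickle.load(open("b4.pkl","rb"));a=pickle.load(open("b2.pkl","rb"));z=pickle.load(open("f0.pkl","rb"))
cv2.imwrite("pics/b4f.png",d["scene"]["color"])
for n,w in (("top",(160,245,315,372)),("scene",(145,225,300,400))):
    s=np.s_[w[0]:w[1],w[2]:w[3]]; print(n,"mean absdiff spinner/hood since release",cv2.absdiff(d[n]["color"][s],a[n]["color"][s]).mean())
for n,w in (("top",(110,195,170,280)),("scene",(140,320,205,290)),("top",(115,155,315,352))):
    s=np.s_[w[0]:w[1],w[2]:w[3]]; print(n,"rack/bottle/jar diff",cv2.absdiff(d[n]["color"][s],z[n]["color"][s]).mean())
f=d["top"];o=np.array([552.1,46.8]);t=np.radians(-9.2);E=np.array([[np.cos(t),np.sin(t)],[-np.sin(t),np.cos(t)]])
h=cv2.cvtColor(f["color"],cv2.COLOR_BGR2HSV);m=cv2.inRange(h,(22,120,120),(36,255,255));m[:,:310]=0;m[:,380:]=0
c=max(cv2.findContours(m,0,1)[0],key=len).reshape(-1,2);P=(onz(f,c,90)[:,:2]-o)@E.T
r=cv2.minAreaRect(P.astype(np.float32));print("hood rim in spinner",np.round(r[0],1),np.round(r[1],1),r[2])
g=cv2.inRange(h,(50,110,110),(80,255,255));ys,xs=np.nonzero(g[240:270,410:440]);print("button px",xs.mean()+410,ys.mean()+240,len(xs))
E
```

```text
20.325 [ 437.18 -199.22  200.43] yaw -9.23 tilt [-0.0026  0.0015] [ 0.35 -0.37 -0.42] [-0.05  0.04  0.01] -0.002059189312103241
TCP in spinner x,y -74.11 -261.23 z-rel 112.63
top mean absdiff spinner/hood since release 1.2625386996904024
scene mean absdiff spinner/hood since release 3.189
top rack/bottle/jar diff 2.2701247771836006
scene rack/bottle/jar diff 9.001481481481482
top rack/bottle/jar diff 2.0754504504504503
hood rim in spinner [15.5  3.3] [102.4 141. ] 89.9780502319336
button px 426.7792207792208 255.54545454545453 77
```

View pics/b4f.png

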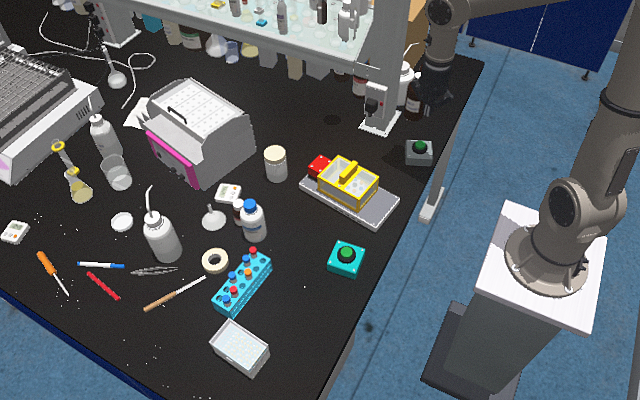

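```bash
python3 -c "
from cell import env
print(env.hand_in())"
```

```text
the job is handed in; nothing more can be done
None
```

The guard hood is over the rotor with its tongue fully home in the red switch. I then pressed the green button on the grey box to its stop and let go, and handed the job in at about 20 s. It reported no verdict.

**Hood:** I gripped it by the yellow ridge, lowered it over the rotor with the tip about 10 mm short of the slot, and slid it straight in. The tongue entered with about 1 N of resistance. It then met a hard stop, rising to 9 N with no further travel.

**Button:** Spring force began at a TCP height of about 79–81 mm. It reached 5 N at 74 mm and a hard stop at 73.8 mm, with 21 N. I then backed off, and the gripper is clear.

**Last pictures:** The hood did not move between its release and the button press. The rack, bottle, jar and turquoise decoy looked unmoved.

**Disagreements:**
- By my measured spinner frame, the hood stopped 15.7 mm along instead of the expected 13 mm. The switch itself measured 1–2 mm too far along in the same frame, so I put this down to calibration and trusted the hard stop.
- The two cameras differed by 2–4 mm sideways on the switch, but they agreed to about 0.5 mm on where the tongue sat relative to the slot.
- One picture comparison of the rack area gave a higher difference. That window also takes in the spot the hood was lifted from, which I took as the cause.

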